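# Test a belt tensioner and set its tension plug

### The arm

A 7-joint arm with a two-finger parallel gripper is mounted at the origin on a cart in front of the work surface, level with it; the furniture and walls round the work are solid. World frame = base frame: x ahead of the robot, y to its left, z up, the work surface at z = 0. Lengths are in m, angles in rad, forces in N, time in s.
With the tool pointing down it reaches from about 0.4 to 0.875 m from the base axis. Payload 4.4 kg.
Tool frame: the origin (TCP) lies midway between the tips of the shut fingers; the grasp point (between the pads) lies env.tcp_to_grasp behind it (env.tcp_to_grasp is the distance from the TCP to the grasp point, in m); z points along the fingers, y is the line along which they close (so a half turn about z gives the same grasp; the last joint's range is limited). The gripper opens to 85 mm and grips with 20 to 120 N. Pads are 22 mm wide; open, the fingers measure 114 mm over their backs; the gripper's body (76 mm by 85 mm) begins 54 mm behind the grasp point. The pads swing forward as they close: fully open they stand 13 mm farther back than shut.
Start: joints at [-1.383, 0.628, 0.038, 1.517, -0.027, 0.996, -0.02], TCP at [0.163, 0.629, 0.231] pointing down, gripper open.
Joint ranges: [-3.06, 3.06], [-0.37, 2.12], [-1.25, 1.32], [0.18, 2.47], [-1.1, 4.24], [0.23, 1.98], [-2.94, 2.94]. Speed limits (rad/s): [2.57, 2.57, 3.14, 3.14, 3.14, 3.14, 3.14].

### API

Orientations are given as a unit quaternion [w, x, y, z].
In Python, from bench import env, read_camera, camera_info gives the robot as it stands.
- The arm moves only by the tool step_arm, never from a script. Its argument "targets" is a list of rows, each an object with "travel": the shift along the tool's x, y, z in units of 25 mm (1.0 is 25 mm), a list of three; "yaw": the turn about the tool's z in units of 5 degrees (1.0 is 5 degrees). In form: [{"travel": [x, y, z], "yaw": yaw}, ...]. A call has 1 to 12 rows; each row shifts and turns the commanded pose from where the row before left it, along the tool's axes as they then stand; what a row does not reach is not made up. A row lasts 1/10 s, in which the tool goes at most 50 mm and 8.59 degrees, less where a joint would pass 70% of its speed; a pose out of reach is approached as far as the arm can. A call is refused whole if a number of a shift passes 1 or a number of a turn 1, either way. A call with a gripper value outside its range is refused whole. "fingers" is the opening, from 0 (shut) to 1 (fully open), set as the call begins (left out, the last holds). The fingers move at their own pace and stop on an object; "newtons" is the grip in N (left out, the last holds). Time passes only in rows, so rows that do not move let the fingers close. It gives the time, the measured TCP pose, the force, the opening and the grip force at its end, in the units of the state.
- env.state(): the state, without advancing time (a new reading comes with each control period).
- read_camera(name): name is "scene" or "top" or "wrist"; returns (picture, depth): 480x640x3 uint8, blue, green, red; 480x640 float32, m along the optical axis (not along the pixel's ray), 0 where there is no reading.
- camera_info(name): a dict with "fx", "fy", "cx", "cy" (pixels), "camera_from_world" (4x4, takes a point from world to camera coordinates); the wrist camera has in their place "tool_from_camera" (4x4, takes a point from camera to tool coordinates, whose origin is the TCP and whose axes are the flange's). Camera axes: x right, y up, looking along -z (the intrinsics and any distortion apply to the point x, -y, -z); pixel columns grow to the right and rows downward; lengths in m; the calibration is good to about 2 mm. The wrist camera is an equidistant fisheye: a pixel r from the principal point sees the ray r / f radians off the axis. A picture is of the moment at which its call begins: read the wrist's pose just before it. camera_info takes no time and is no camera call.
- env.hand_in(): hands the job in; it is judged then, once.
The state is a dict: "t": time; "qpos": joint angles; "qd": joint speeds; "effort": joint torques, N m; "ee_pos": TCP position; "ee_rot": TCP orientation; "ft_force": force on the tool from outside, world axes, zero at the start; "moment": the same for the moment, N m; "grip_width": opening from 0.0 (shut) to 1.0 (fully open); "gripper_force": force on a finger pad.
Only numpy, scipy, OpenCV 4.12 (cv2) and the standard library are available. Lean on these libraries where they do the work, as an engineer would, in place of code of your own. Each camera call takes 0.05 s, during which the arm holds its last target. There are 200 camera calls.

### The job

Test the plotter's belt tensioner on its tester: with your fingertips push the black roller of the sprung arm off its stop, square to the arm, until you push with 10 newtons (never more than 15), hold it a second, and let the arm come back to its stop. The thin tell-tale pointer stays where the arm took it and is not to be touched; then put the loose square plug fully home in the square hole of the scale that the pointer stands nearest to. Leave the phone, mouse and power bank alone.

Things in the scene. Friction and masses are not known exactly. Their poses are not given: they have to be found in the camera images.
- tester: flat grey plate 200 x 180 x 12 mm, fixed. Origin: centre of its underside, z up; holes at its -x side (towards the robot), upright pivot at (75, 0) mm under a round drum (radius 24, z = 35 to 53 mm). Deflection t (rad): the point at radius r from the pivot is x = 75 - r cos(t - 0.5), y = r sin(t - 0.5) mm, so t grows towards +y. Marks every 0.05 rad
- tension_arm: sprung aluminium arm, 16 mm wide, z = 20 to 30 mm, turning level about the pivot. Origin: pivot axis, 20 mm above the worktop; it points along its own -x. The spring holds it at t = 0 on a stop post at its -y side; travel 1.05 rad to its +y. Hidden preload varies: 1 to 7 N at the roller to leave the stop, about 1 N more per 8 mm; 10 N comes at t = 0.2 to 0.85, only to be felt
- roller (a point): centre of the upright black roller at the end of the arm, 40 mm above the worktop, 95 mm from the pivot; radius 11 mm, z = 22 to 52 mm (screw head to 54). Its -y side (arm's frame) is free for a fingertip; push it towards the arm's own +y
- pointer: thin dark steel tell-tale pointer, 3 mm thick, at z = 14 to 18 mm below the arm; diamond head ends 116 mm from the pivot; a small tab (50 mm from the pivot, up to z = 30 mm) is pushed along by the arm. Stays by friction where left; starts at t = 0.02 to 0.10; shows the greatest deflection. Origin on the pivot axis; points along its own -x. Fingers and plug must not touch it
- reading (a point): point on the pointer's line on the circle of the holes, 140 mm from the pivot, 30 mm above the worktop: the hole nearest to it is the reading
- hole0 (a point): centre of the mouth of square hole 0 (t = 0.15 rad) in its aluminium block, 30 mm above the worktop, 140 mm from the pivot; hole 21.8 x 21.8 mm, 14 mm deep, sides along and square to the radius from the pivot (turned by -(t - 0.5) rad against the tester); block 30 x 32 mm
- hole1 (a point): centre of the mouth of square hole 1 (t = 0.41 rad) in its aluminium block, 30 mm above the worktop, 140 mm from the pivot; hole 21.8 x 21.8 mm, 14 mm deep, sides along and square to the radius from the pivot (turned by -(t - 0.5) rad against the tester); block 30 x 32 mm
- hole2 (a point): centre of the mouth of square hole 2 (t = 0.67 rad) in its aluminium block, 30 mm above the worktop, 140 mm from the pivot; hole 21.8 x 21.8 mm, 14 mm deep, sides along and square to the radius from the pivot (turned by -(t - 0.5) rad against the tester); block 30 x 32 mm
- hole3 (a point): centre of the mouth of square hole 3 (t = 0.93 rad) in its aluminium block, 30 mm above the worktop, 140 mm from the pivot; hole 21.8 x 21.8 mm, 14 mm deep, sides along and square to the radius from the pivot (turned by -(t - 0.5) rad against the tester); block 30 x 32 mm
- plug: loose steel square plug standing upright on the worktop to the left of the tester; 58 mm high, its shank 20 x 20 mm and 30 mm long with a slightly narrower foot (18.5 mm, 3 mm high), above it a black grip 26 x 26 mm, z = 30 to 58 mm; origin: centre of its underside, z up; 70 g; sides along its x and y
- phone: phone lying right of the tester, 149 x 73 x 8 mm; leave alone
- mouse: computer mouse behind the tester, 104 x 60 x 36 mm; leave alone
- power_bank: black power bank behind the tester, 68 x 128 x 23 mm; leave alone
Things that resemble listed ones, but are neither listed nor needed, are in the scene too. Leave any yellow look-alike of the plug alone.

How it is judged:
On the way, in this order (a step that is already met when the one before it is completed fails the run):
1. the fingers push the arm with about 10 N (8 to 12 N), held for half a second (contact force between the fingers and tension_arm between 8 and 12 N), for 0.5 s.
2. the arm is back at its stop (distance of roller from where it was at the start of the episode below 0.006 m), for 0.2 s.
3. the plug is fully home in a hole (((horizontal distance between plug and hole0 below 0.004 m and z of plug in the frame of hole0 below -0.01 m) or (horizontal distance between plug and hole1 below 0.004 m and z of plug in the frame of hole1 below -0.01 m) or (horizontal distance between plug and hole2 below 0.004 m and z of plug in the frame of hole2 below -0.01 m) or (horizontal distance between plug and hole3 below 0.004 m and z of plug in the frame of hole3 below -0.01 m))), for 0.2 s.
At the end, for the whole second after the job is handed in: The plug stands upright (within 0.12 rad) and at rest in one of the holes, centred within 4 mm and at least 10 mm deep, the pointer's reading point being within 21.5 mm of it (half the hole spacing is 18 mm), and the arm is back at its stop (roller within 6 mm of its start) (((horizontal distance between plug and hole0 below 0.004 m and z of plug in the frame of hole0 below -0.01 m) or (horizontal distance between plug and hole1 below 0.004 m and z of plug in the frame of hole1 below -0.01 m) or (horizontal distance between plug and hole2 below 0.004 m and z of plug in the frame of hole2 below -0.01 m) or (horizontal distance between plug and hole3 below 0.004 m and z of plug in the frame of hole3 below -0.01 m)) and horizontal distance between plug and reading below 0.0215 m and angle between plug's own z axis and vertical below 0.12 rad and linear speed of plug below 0.02 m/s and distance of roller from where it was at the start of the episode below 0.006 m); the robot touches nothing.
It fails at once if the arm is pushed with more than 15 N (contact force between the fingers and tension_arm above 15 N).
It fails at once if the fingers or the plug touch the pointer (contact force between any of the fingers, plug and pointer above 0.3 N).
It fails at once if a bystander is moved by more than 20 mm (distance of any of phone, mouse, power_bank from where it was at the start of the episode above 0.02 m).
It also fails if it takes over 58 s, if anything falls off the work surface, if the arm or the gripper's body presses on something with over 40 N, if the wrist force passes 120 N, or if a joint passes its speed limit or range.

## Working session

There is one attempt and no reset: what is moved stays moved. The work goes in short steps, Python scripts to look and compute and a tool call to move; the robot and the scene stay as the last step left them, time stands still between calls to the robot, and variables do not carry over. Pictures are saved under pics/ and viewed, at most 12 in all, crops included, and the job is handed in when it is done.

Besides the shell and the picture viewer there is one more tool, called after "Request:" by a JSON object that holds its "name" and its "arguments", one argument or row to a line. step_arm: Moves the arm, as the interface text tells. Its arguments: {"type":"object","properties":{"targets":{"type":"array"},"fingers":{"type":"number"},"newtons":{"type":"number"}},"required":["targets"]}

```bash
ls; mkdir -p pics; python3 - <<'E'
from bench import env, read_camera, camera_info
import cv2,numpy as np
s=env.state();print({k:np.round(v,3) for k,v in s.items()},env.tcp_to_grasp)
for n in("top","scene"):
    p,d=read_camera(n);cv2.imwrite(f"pics/{n}.png",p);np.save(f"{n}_d.npy",d);cv2.imwrite(f"{n}_full.png",p)
    print(n,camera_info(n))
E
```

```text
pics
{'t': np.float64(0.0), 'qpos': array([-1.383,  0.629,  0.038,  1.518, -0.027,  0.996, -0.02 ]), 'qd': array([-0.001, -0.002, -0.   ,  0.   ,  0.001, -0.   ,  0.   ]), 'effort': array([ 0.0000e+00, -5.6340e+01,  1.2260e+00, -1.9345e+01,  1.1000e-02,
        1.0000e-02, -0.0000e+00]), 'ee_pos': array([0.163, 0.629, 0.23 ]), 'ee_rot': array([-0.   ,  0.127,  0.992, -0.001]), 'ft_force': array([-0.478, -0.004,  0.705]), 'moment': array([ 0.022, -0.021,  0.024]), 'gripper_force': np.float64(0.0), 'grip_width': np.float64(0.999)} 0.0187
top {'fx': 563.9932152220189, 'fy': 563.9932152220189, 'cx': 326.86231934102176, 'cy': 248.3337288810456, 'camera_from_world': array([[-0.01701953, -0.99984386, -0.00475385,  0.17785422],
       [ 0.98826516, -0.01754389,  0.15173723, -0.61415921],
       [-0.15179694, -0.00211557,  0.98840944, -1.01659296],
       [ 0.        ,  0.        ,  0.        ,  1.        ]])}
scene {'fx': 575.2134160304805, 'fy': 575.2134160304805, 'cx': 317.59315047103775, 'cy': 241.08981372735474, 'camera_from_world': array([[ 0.62006535, -0.78454763,  0.00199446, -0.23972558],
       [ 0.4131143 ,  0.32866298,  0.84930396, -0.38297195],
       [-0.66697491, -0.52580002,  0.52790037, -0.53566439],
       [ 0.        ,  0.        ,  0.        ,  1.        ]])}
```

View pics/top.png

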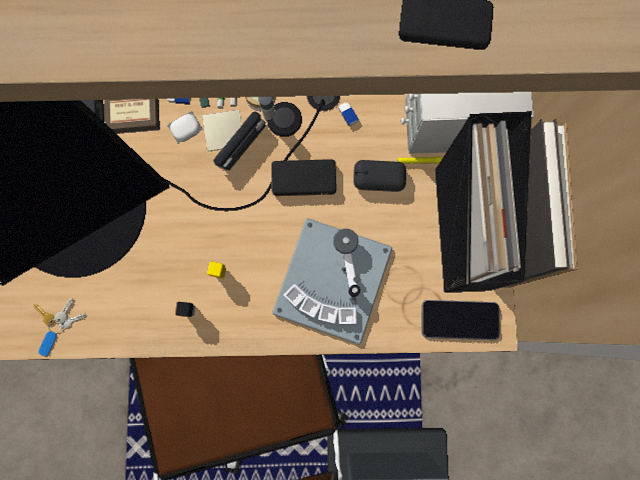

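View pics/scene.png

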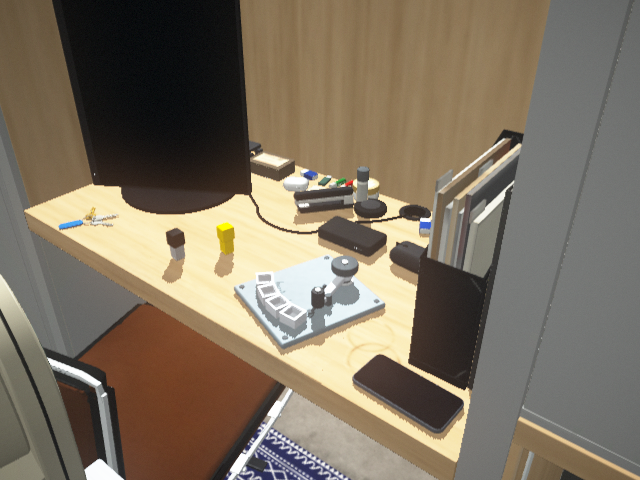

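The top view shows the tester at about (334,282), with its pivot drum at (346,240), roller at (354,290) and hole blocks from (294,296) to (347,316). There are two candidates for the plug. The black-gripped one with a steel shank at top (185,309), scene (176,243) fits the description. The yellow one at top (216,269) is the look-alike. I'll confirm this in a crop.

```bash
python3 - <<'E'
import cv2,numpy as np
p=cv2.imread("top_full.png")
a=cv2.resize(p[212:352,265:400],None,fx=4.2,fy=4.2,interpolation=cv2.INTER_CUBIC)
b=cv2.resize(p[290:330,165:205],(200,200),interpolation=cv2.INTER_CUBIC)
s=cv2.imread("scene_full.png");c=cv2.resize(s[215:275,155:245],None,fx=2.2,fy=2.2,interpolation=cv2.INTER_CUBIC)
o=np.zeros((590,800,3),np.uint8);o[:a.shape[0],:a.shape[1]]=a;o[:200,590:790]=b;o[250:250+c.shape[0],590:590+c.shape[1]]=c
cv2.imwrite("pics/crop1.png",o);print(a.shape)
E
```

```text
(588, 567, 3)
```

View pics/crop1.png

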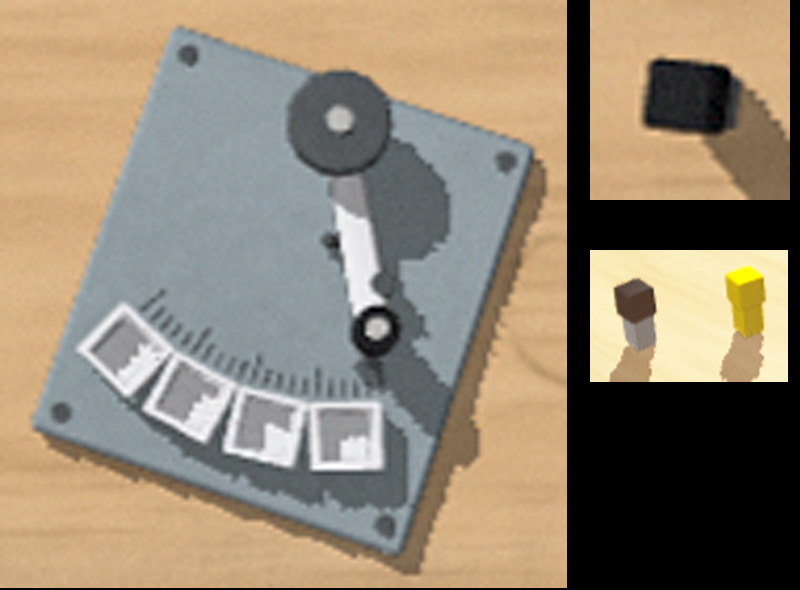

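The crop confirms it: the black-gripped plug has a steel shank and the other candidate is all yellow. Crop positions: plate corners (179,27), (532,148), (37,428), (397,552); roller (376,328); pointer head (372,375).

```bash
cat >h.py <<'E'
import numpy as np
from bench import env, read_camera, camera_info
from scipy.optimize import least_squares
def proj(c,P):
    P=np.atleast_2d(P);q=P@c["camera_from_world"][:3,:3].T+c["camera_from_world"][:3,3]
    return np.c_[c["cx"]+c["fx"]*q[:,0]/-q[:,2], c["cy"]-c["fy"]*q[:,1]/-q[:,2]]
def inv(c,u,v,z):
    R=c["camera_from_world"][:3,:3];t=c["camera_from_world"][:3,3];o=-R.T@t
    r=R.T@np.array([(u-c["cx"])/c["fx"],-(v-c["cy"])/c["fy"],-1]);return o+r*(z-o[2])/r[2]
def T(p,X):
    X=np.atleast_2d(X);x,y,a=p;return np.c_[x+np.cos(a)*X[:,0]-np.sin(a)*X[:,1],y+np.sin(a)*X[:,0]+np.cos(a)*X[:,1],X[:,2]]
def pt(r,t,z): return [.075-r*np.cos(t-.5),r*np.sin(t-.5),z]
E
python3 - <<'E'
from h import *
c=camera_info("top")
cp=lambda x,y:(265+(x+.5)/4.2-.5,212+(y+.5)/4.2-.5)
obs=[cp(*q) for q in[(179,27),(532,148),(37,428),(397,552),(340,118),(376,328),(125,350),(191,399),(264,427),(347,437)]]
M=np.array([[.1,.09,.012],[.1,-.09,.012],[-.1,.09,.012],[-.1,-.09,.012],[.075,0,.054],pt(.095,0,.054),pt(.14,.93,.03),pt(.14,.67,.03),pt(.14,.41,.03),pt(.14,.15,.03)])
f=lambda p:(proj(c,T(p,M))-obs).ravel()
r=least_squares(f,[.55,0.1,-.3],loss="soft_l1");p=r.x
print(p.round(4));print(f(p).reshape(-1,2).round(1))
np.save("pose.npy",p)
for n,q in [("pivot",[.075,0,.04]),("roller",pt(.095,0,.04))]+[(f"h{i}",pt(.14,.15+.26*i,.03)) for i in range(4)]:print(n,T(p,q).round(4))
b=lambda x,y:(165+(x-590)/5-.4,290+y/5-.4)
k=[inv(c,*b(*q),.058) for q in[(650,60),(733,68),(722,132),(645,125)]]
print("plug",np.mean(k,0).round(4));
for i in range(4):
    d=k[(i+1)%4]-k[i];print(np.hypot(*d[:2]).round(4),np.arctan2(d[1],d[0]).round(3))
E
```

```text
[ 0.5608  0.1573 -0.3503]
[[-1.4 -1. ]
 [ 1.6 -0.3]
 [-2.3  0.2]
 [ 1.   1.8]
 [ 0.1  0.3]
 [ 0.3  0.2]
 [ 0.1 -0.1]
 [-0.2 -0.4]
 [ 0.3  0. ]
 [-0.3 -0.2]]
pivot [[0.6313 0.1316 0.04  ]]
roller [[0.5373 0.1174 0.04  ]]
h0 [[0.4913 0.1316 0.03  ]]
h1 [[0.496  0.1676 0.03  ]]
h2 [[0.5098 0.2012 0.03  ]]
h3 [[0.5318 0.2301 0.03  ]]
plug [0.5076 0.4316 0.058 ]
0.0309 -1.683
0.0236 2.989
0.0285 1.464
0.0238 -0.054
```

Request:
{"name": "step_arm", "arguments": {
  "targets": [
    {"travel":[-0.96,-0.84,0],"yaw":0},
    {"travel":[-0.96,-0.84,0],"yaw":0},
    {"travel":[-0.96,-0.84,0],"yaw":0},
    {"travel":[-0.96,-0.84,0],"yaw":0},
    {"travel":[-0.96,-0.84,0],"yaw":0},
    {"travel":[-0.96,-0.84,0],"yaw":0},
    {"travel":[-0.96,-0.84,0],"yaw":0},
    {"travel":[-0.96,-0.84,0],"yaw":0},
    {"travel":[-0.96,-0.84,0],"yaw":0},
    {"travel":[-0.96,-0.84,0],"yaw":0},
    {"travel":[-0.96,-0.84,0],"yaw":0}
  ],
  "fingers": 0,
  "newtons": 30
}}

```text
t: 1.2
ee_pos: [0.3611, 0.338, 0.2311]
ee_rot: [-0.0, 0.126, 0.992, -0.0]
ft_force: [-0.3, -0.0, 0.1]
grip_width: -0.001
gripper_force: 0.0
```

Request:
{"name": "step_arm", "arguments": {
  "targets": [
    {"travel":[-0.96,-0.84,0],"yaw":0},
    {"travel":[-0.96,-0.84,0],"yaw":0},
    {"travel":[-0.96,-0.84,0],"yaw":0},
    {"travel":[-0.96,-0.84,0],"yaw":0},
    {"travel":[-0.96,-0.84,0],"yaw":0},
    {"travel":[-0.96,-0.84,0],"yaw":-0.92},
    {"travel":[0,0,0],"yaw":-0.92},
    {"travel":[0,0,0],"yaw":-0.92},
    {"travel":[0,0,0],"yaw":-0.92},
    {"travel":[0,0,0],"yaw":-0.92},
    {"travel":[0,0,0],"yaw":0},
    {"travel":[0,0,0],"yaw":0}
  ]
}}

```text
t: 2.4
ee_pos: [0.4683, 0.181, 0.2311]
ee_rot: [-0.0, -0.073, 0.997, -0.0]
ft_force: [-0.6, -0.9, -0.3]
grip_width: -0.002
gripper_force: 0.0
```

```bash
cat >>h.py <<'E'
from scipy.spatial.transform import Rotation as Ro
import cv2
def wproj(ci,s,P):
    R=Ro.from_quat(s["ee_rot"],scalar_first=True).as_matrix();A=ci["tool_from_camera"]
    q=(np.atleast_2d(P)-s["ee_pos"])@R; q=(q-A[:3,3])@A[:3,:3]
    x,y,z=q[:,0],-q[:,1],-q[:,2];n=np.hypot(x,y);th=np.arctan2(n,z)/np.maximum(n,1e-9)
    return np.c_[ci["cx"]+ci["fx"]*th*x,ci["cy"]+ci["fy"]*th*y]
def show():
    s=env.state();R=Ro.from_quat(s["ee_rot"],scalar_first=True).as_matrix()
    print("t",s["t"].round(2),"pos",s["ee_pos"].round(4),"yangle",np.arctan2(R[1,1],R[0,1]).round(4),"tilt",R[:,2].round(3),"F",s["ft_force"].round(2),"Ftool",(R.T@s["ft_force"]).round(2),"grip",s["grip_width"].round(3),s["gripper_force"].round(1));return s,R
E
python3 - <<'E'
from h import *
s,R=show();print(s["qpos"].round(2))
p,d=read_camera("wrist");cv2.imwrite("w1.png",p);c=camera_info("wrist");print(c)
pose=np.load("pose.npy")
M=[pt(.095,0,.054),[.075,0,.053]]+[pt(.14,.15+.26*i,.03) for i in range(4)]
q=wproj(c,s,T(pose,M));print(q.round(1))
for a in q:cv2.drawMarker(p,tuple(int(v) for v in a.round()),(0,0,255),0,8,1)
cv2.imwrite("pics/w1.png",p)
import pickle;pickle.dump(s,open("w1.pkl","wb"))
E
```

```text
Traceback (most recent call last):
  File "h.py", line 22, in show
    print("t",s["t"].round(2),"pos",s["ee_pos"].round(4),"yangle",np.arctan2(R[1,1],R[0,1]).round(4),"tilt",R[:,2].round(3),"F",s["ft_force"].round(2),"Ftool",(R.T@s["ft_force"]).round(2),"grip",s["grip_width"].round(3),s["gripper_force"].round(1));return s,R
              ^^^^^^^^^^^^
AttributeError: 'float' object has no attribute 'round'
```

```bash
sed -i 's/print("t",s\["t"\].round(2)/print("t",round(float(s["t"]),2)/; s/s\["grip_width"\].round(3),s\["gripper_force"\].round(1)/round(float(s["grip_width"]),3),round(float(s["gripper_force"]),1)/' h.py
python3 - <<'E'
from h import *
s,R=show();print(s["qpos"].round(2))
p,d=read_camera("wrist");cv2.imwrite("w1.png",p);c=camera_info("wrist");print(c)
pose=np.load("pose.npy")
M=[pt(.095,0,.054),[.075,0,.053]]+[pt(.14,.15+.26*i,.03) for i in range(4)]
q=wproj(c,s,T(pose,M));print(q.round(1))
for a in q:cv2.drawMarker(p,tuple(int(v) for v in a.round()),(0,0,255),0,8,1)
cv2.imwrite("pics/w1.png",p)
import pickle;pickle.dump(s,open("w1.pkl","wb"))
E
```

```text
t 2.4 pos [0.4683 0.181  0.2311] yangle 1.7164 tilt [-0. -0. -1.] F [-0.55 -0.94 -0.32] Ftool [ 0.69 -0.85  0.32] grip -0.002 0.0
[-0.4   0.42 -0.03  1.92  0.02  0.8   1.27]
{'fx': 371.64829954431775, 'fy': 371.64829954431775, 'cx': 314.32930748812026, 'cy': 237.25196553153575, 'tool_from_camera': array([[ 1.42178914e-04,  9.62341478e-01,  2.71843445e-01,
         6.95618037e-02],
       [ 9.99999983e-01, -1.69279683e-04,  7.62422247e-05,
        -7.20159399e-04],
       [ 1.19388627e-04,  2.71843430e-01, -9.62341486e-01,
        -1.41340987e-01],
       [ 0.00000000e+00,  0.00000000e+00,  0.00000000e+00,
         1.00000000e+00]])}
[[237.2 277.1]
 [245.3 360.6]
 [260.5 225.6]
 [297.  235.6]
 [329.4 254. ]
 [354.5 278.6]]
```

View pics/w1.png

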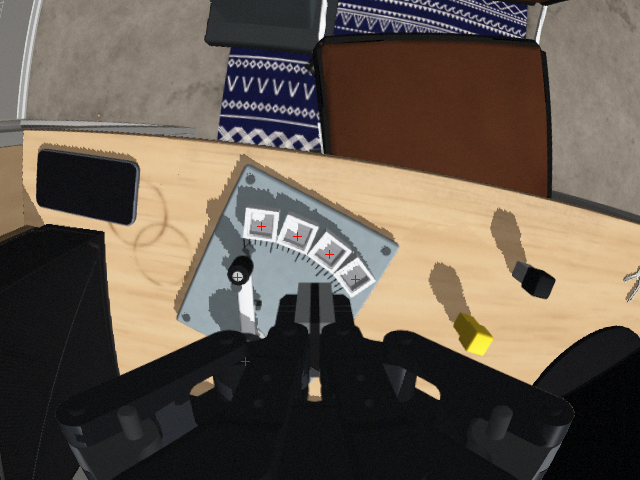

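The wrist view matches the fitted pose to about 1 px: roller (237,277), holes from (260,226) to (355,279). Next I move beside the roller and go down.

Request:
{"name": "step_arm", "arguments": {
  "targets": [
    {"travel":[-0.45,-0.9,0.4],"yaw":0},
    {"travel":[-0.45,-0.9,0.4],"yaw":0},
    {"travel":[-0.45,-0.9,0.4],"yaw":0},
    {"travel":[-0.45,-0.9,0.4],"yaw":0},
    {"travel":[-0.45,-0.9,0.4],"yaw":0},
    {"travel":[0,0,0.9],"yaw":0},
    {"travel":[0,0,0.9],"yaw":0},
    {"travel":[0,0,0.9],"yaw":0},
    {"travel":[0,0,0.9],"yaw":0},
    {"travel":[0,0,0.9],"yaw":0},
    {"travel":[0,0,0.9],"yaw":0},
    {"travel":[0,0,0.3],"yaw":0}
  ]
}}

```text
t: 3.65
ee_pos: [0.5392, 0.078, 0.0368]
ee_rot: [-0.002, -0.073, 0.997, -0.0]
ft_force: [0.6, -0.1, 0.1]
grip_width: 0.0
gripper_force: 0.0
```

Request:
{"name": "step_arm", "arguments": {
  "targets": [
    {"travel":[0,0,0],"yaw":0},
    {"travel":[0,0,0],"yaw":0},
    {"travel":[0,0,0],"yaw":0}
  ]
}}

```text
t: 3.95
ee_pos: [0.5415, 0.0784, 0.0399]
ee_rot: [0.001, -0.074, 0.997, 0.0]
ft_force: [0.2, 0.6, 1.0]
grip_width: -0.002
gripper_force: 0.0
```

```bash
python3 - <<'E'
from h import *
s,R=show();p,d=read_camera("scene");cv2.imwrite("pics/s2.png",cv2.resize(p[200:360,210:410],(800,640))[:600]);show();read_camera("scene");show()
E
```

```text
t 3.95 pos [0.5415 0.0784 0.0399] yangle 1.7182 tilt [ 0.002  0.    -1.   ] F [0.19 0.62 1.05] Ftool [-0.28  0.59 -1.05] grip -0.002 0.0
t 4.0 pos [0.5415 0.0783 0.0399] yangle 1.7182 tilt [ 0.002  0.    -1.   ] F [ 0.96 -0.69 -0.97] Ftool [-0.85 -0.83  0.97] grip -0.005 0.0
t 4.05 pos [0.5414 0.0783 0.0398] yangle 1.7182 tilt [ 0.002  0.    -1.   ] F [0.42 0.38 0.39] Ftool [-0.47  0.31 -0.39] grip -0.003 0.0
```

View pics/s2.png

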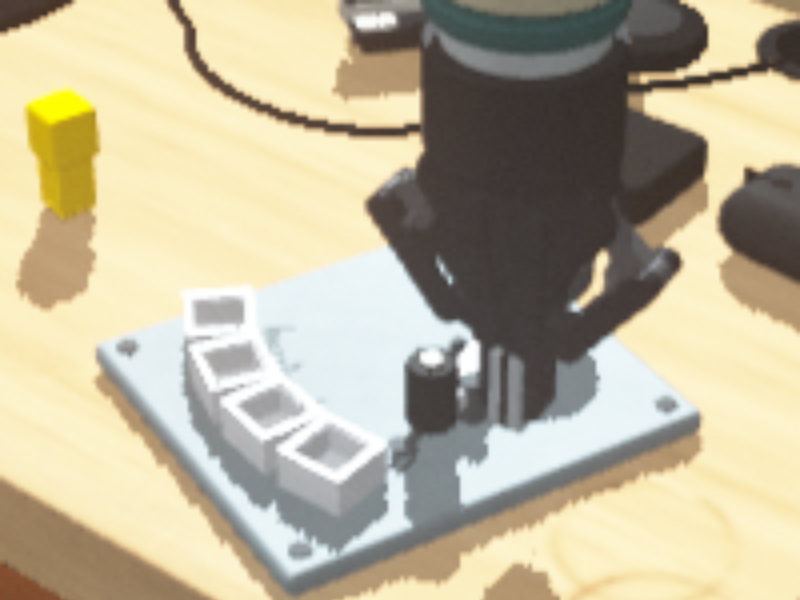

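The scene crop shows the shut fingertips (490–555, 340–425) beside the roller (432,390), clear of the pointer (405,455). Now I approach until contact.

Request:
{"name": "step_arm", "arguments": {
  "targets": [
    {"travel":[0,0.14,0],"yaw":0},
    {"travel":[0,0.14,0],"yaw":0},
    {"travel":[0,0.14,0],"yaw":0},
    {"travel":[0,0,0],"yaw":0},
    {"travel":[0,0,0],"yaw":0}
  ]
}}

```text
t: 4.55
ee_pos: [0.539, 0.0888, 0.0388]
ee_rot: [-0.0, -0.074, 0.997, -0.0]
ft_force: [0.5, 0.2, 0.6]
grip_width: 0.001
gripper_force: 0.0
```

Request:
{"name": "step_arm", "arguments": {
  "targets": [
    {"travel":[0,0.1,0],"yaw":0},
    {"travel":[0,0,0],"yaw":0},
    {"travel":[0,0,0],"yaw":0}
  ]
}}

```text
t: 4.85
ee_pos: [0.5387, 0.0911, 0.0388]
ee_rot: [-0.0, -0.074, 0.997, 0.0]
ft_force: [-0.4, -0.6, 0.1]
grip_width: -0.005
gripper_force: 0.0
```

Request:
{"name": "step_arm", "arguments": {
  "targets": [
    {"travel":[0,0.1,0],"yaw":0},
    {"travel":[0,0,0],"yaw":0},
    {"travel":[0,0,0],"yaw":0}
  ]
}}

```text
t: 5.15
ee_pos: [0.5384, 0.0932, 0.0388]
ee_rot: [-0.0, -0.074, 0.997, -0.0]
ft_force: [0.9, -1.2, -0.1]
grip_width: 0.003
gripper_force: 0.4
```

Request:
{"name": "step_arm", "arguments": {
  "targets": [
    {"travel":[0,0.1,0],"yaw":0},
    {"travel":[0,0,0],"yaw":0},
    {"travel":[0,0,0],"yaw":0}
  ]
}}

```text
t: 5.45
ee_pos: [0.5378, 0.0958, 0.0388]
ee_rot: [-0.0, -0.074, 0.997, -0.0]
ft_force: [0.1, -2.1, -0.5]
grip_width: 0.002
gripper_force: 0.9
```

Contact is at y ≈ 0.093 with a low preload of about 2 N. Next I push along the arc, turning with the arm at 0.04 rad per row.

Request:
{"name": "step_arm", "arguments": {
  "targets": [
    {"travel":[0.03,0.156,0],"yaw":0.458},
    {"travel":[0.03,0.156,0],"yaw":0.458},
    {"travel":[0.03,0.156,0],"yaw":0.458},
    {"travel":[0.03,0.156,0],"yaw":0.458},
    {"travel":[0,0,0],"yaw":0},
    {"travel":[0,0,0],"yaw":0}
  ]
}}

```text
t: 6.05
ee_pos: [0.5333, 0.1106, 0.0387]
ee_rot: [-0.0, 0.006, 1.0, -0.0]
ft_force: [-1.1, -2.9, -0.1]
grip_width: 0.003
gripper_force: 1.8
```

```bash
cat >>h.py <<'E'
def favg(n=8):
    F=[]
    for i in range(n):
        read_camera("top");s=env.state();R=Ro.from_quat(s["ee_rot"],scalar_first=True).as_matrix();F.append(R.T@s["ft_force"])
    show();print("mean Ftool",np.mean(F,0).round(2),"std",np.std(F,0).round(2))
    pv=np.array([.6313,.1316]);q=(s["ee_pos"][:2]-pv)@R[:2,:2];a=np.arctan2(R[1,1],R[0,1])
    print("pivot->tcp in tool (x,y)",q.round(4),"t",round(1.7217-a,3))
E
python3 -c "from h import *;favg()"
```

```text
t 6.45 pos [0.5333 0.111  0.0387] yangle 1.5584 tilt [-0.001 -0.    -1.   ] F [-1.37 -3.13  0.46] Ftool [ 1.33 -3.15 -0.46] grip -0.006 2.0
mean Ftool [ 1.3  -3.54 -0.5 ] std [0.45 0.34 0.68]
pivot->tcp in tool (x,y) [ 0.0978 -0.0218] t 0.163
```

Request:
{"name": "step_arm", "arguments": {
  "targets": [
    {"travel":[0.03,0.156,0],"yaw":0.458},
    {"travel":[0.03,0.156,0],"yaw":0.458},
    {"travel":[0.03,0.156,0],"yaw":0.458},
    {"travel":[0.03,0.156,0],"yaw":0.458},
    {"travel":[0.03,0.156,0],"yaw":0.458},
    {"travel":[0.03,0.156,0],"yaw":0.458},
    {"travel":[0.03,0.156,0],"yaw":0.458},
    {"travel":[0.03,0.156,0],"yaw":0.458},
    {"travel":[0,0,0],"yaw":0}
  ]
}}

```text
t: 7.35
ee_pos: [0.5312, 0.142, 0.0385]
ee_rot: [-0.001, 0.166, 0.986, -0.001]
ft_force: [-2.9, -7.0, 2.4]
grip_width: -0.001
gripper_force: 3.5
```

```bash
python3 -c "from h import *;favg()"
```

```text
t 7.75 pos [0.5311 0.1414 0.0386] yangle 1.2382 tilt [-0.003 -0.002 -1.   ] F [-3.64 -7.21  1.34] Ftool [ 1.08 -8.01 -1.32] grip -0.003 3.5
mean Ftool [ 0.72 -7.28 -2.1 ] std [0.34 0.54 0.53]
pivot->tcp in tool (x,y) [ 0.0979 -0.0234] t 0.484
```

Request:
{"name": "step_arm", "arguments": {
  "targets": [
    {"travel":[0.03,0.156,0],"yaw":0.458},
    {"travel":[0.03,0.156,0],"yaw":0.458},
    {"travel":[0.03,0.156,0],"yaw":0.458},
    {"travel":[0.03,0.156,0],"yaw":0.458},
    {"travel":[0,0,0],"yaw":0}
  ]
}}

```text
t: 8.25
ee_pos: [0.5336, 0.1569, 0.0385]
ee_rot: [-0.002, 0.244, 0.97, -0.002]
ft_force: [-4.7, -6.9, 3.2]
grip_width: 0.0
gripper_force: 4.4
```

```bash
python3 -c "from h import *;favg(12)"
```

```text
t 8.85 pos [0.5334 0.1564 0.0385] yangle 1.0781 tilt [-0.004 -0.002 -1.   ] F [-4.67 -8.08  2.93] Ftool [ 0.3  -9.34 -2.89] grip 0.002 4.4
mean Ftool [ 0.6  -8.66 -3.36] std [0.45 0.51 0.42]
pivot->tcp in tool (x,y) [ 0.098  -0.0245] t 0.644
```

Request:
{"name": "step_arm", "arguments": {
  "targets": [
    {"travel":[0.024,0.12,0],"yaw":0.344},
    {"travel":[0.024,0.12,0],"yaw":0.344},
    {"travel":[0,0,0],"yaw":0},
    {"travel":[0,0,0],"yaw":0},
    {"travel":[0,0,0],"yaw":0},
    {"travel":[0,0,0],"yaw":0}
  ]
}}

```text
t: 9.45
ee_pos: [0.535, 0.162, 0.0384]
ee_rot: [-0.002, 0.273, 0.962, -0.002]
ft_force: [-5.0, -7.9, 4.0]
grip_width: -0.001
gripper_force: 4.7
```

```bash
python3 -c "from h import *;favg(14)"
```

```text
t 10.15 pos [0.5349 0.162  0.0384] yangle 1.018 tilt [-0.005 -0.003 -1.   ] F [-5.58 -8.18  4.14] Ftool [ 0.46 -9.91 -4.09] grip -0.001 4.7
mean Ftool [ 0.21 -9.42 -4.02] std [0.46 0.46 0.42]
pivot->tcp in tool (x,y) [ 0.098  -0.0247] t 0.704
```

The push held at about 10 N for over a second. Now I bring the arm back gently along the same arc.

Request:
{"name": "step_arm", "arguments": {
  "targets": [
    {"travel":[-0.057,-0.235,0],"yaw":-0.688},
    {"travel":[-0.057,-0.235,0],"yaw":-0.688},
    {"travel":[-0.057,-0.235,0],"yaw":-0.688},
    {"travel":[-0.057,-0.235,0],"yaw":-0.688},
    {"travel":[-0.057,-0.235,0],"yaw":-0.688},
    {"travel":[-0.057,-0.235,0],"yaw":-0.688},
    {"travel":[-0.057,-0.235,0],"yaw":-0.688},
    {"travel":[-0.057,-0.235,0],"yaw":-0.688},
    {"travel":[-0.057,-0.235,0],"yaw":-0.688},
    {"travel":[-0.057,-0.235,0],"yaw":-0.688},
    {"travel":[-0.057,-0.235,0],"yaw":-0.688},
    {"travel":[-0.04,-0.16,0],"yaw":-0.4}
  ]
}}

```text
t: 11.35
ee_pos: [0.5384, 0.0954, 0.0388]
ee_rot: [0.0, -0.073, 0.997, 0.0]
ft_force: [-0.4, -1.0, -0.0]
grip_width: 0.003
gripper_force: 0.6
```

Request:
{"name": "step_arm", "arguments": {
  "targets": [
    {"travel":[0,-0.4,0],"yaw":0},
    {"travel":[0,-0.6,0],"yaw":0},
    {"travel":[0,0,-0.9],"yaw":0},
    {"travel":[0,0,-0.9],"yaw":0},
    {"travel":[0,0,-0.9],"yaw":0},
    {"travel":[0,0,-0.9],"yaw":0},
    {"travel":[0,0,-0.9],"yaw":0},
    {"travel":[0,0,-0.9],"yaw":0},
    {"travel":[0,0,-0.9],"yaw":0},
    {"travel":[0,0,0],"yaw":0}
  ],
  "fingers": 0
}}

```text
t: 12.35
ee_pos: [0.5442, 0.07, 0.1994]
ee_rot: [0.004, -0.071, 0.997, 0.0]
ft_force: [0.6, -0.2, 0.8]
grip_width: -0.001
gripper_force: 0.0
```

```bash
python3 - <<'E'
from h import *
s,R=show();print(s["qpos"].round(2))
p,d=read_camera("top");cv2.imwrite("top2.png",p)
a=cv2.resize(p[212:352,265:400],None,fx=4.2,fy=4.2,interpolation=cv2.INTER_CUBIC)
cv2.imwrite("pics/t2.png",a)
E
```

```text
t 12.35 pos [0.5442 0.07   0.1994] yangle 1.7129 tilt [ 0.007  0.001 -1.   ] F [ 0.55 -0.22  0.79] Ftool [-0.52 -0.3  -0.79] grip -0.001 0.0
[-0.16  0.52 -0.03  1.84  0.02  0.77  1.51]
```

View pics/t2.png

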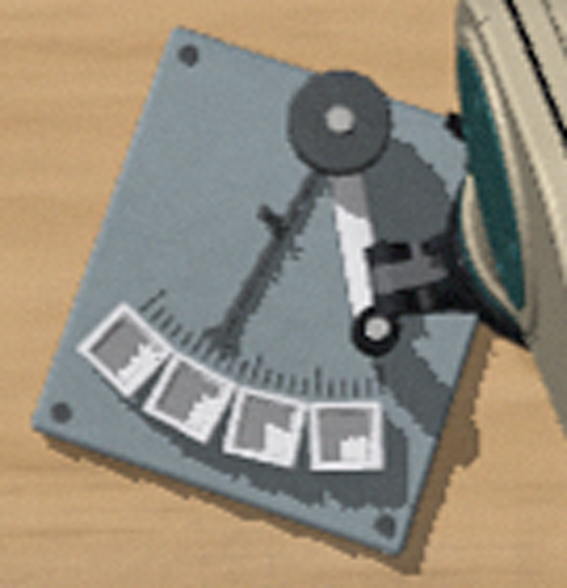

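```bash
python3 - <<'E'
from h import *
c=camera_info("top");p=np.load("pose.npy")
for t in(.5,.55,.6,.65,.7):
    q=proj(c,T(p,[pt(.116,t,.016),pt(.08,t,.016)]));print(t,((q-[264.5,211.5])*4.2).round(0).tolist())
# plug goto: tool yaw options
s,R=show()
E
```

```text
0.5 [[256.0, 371.0], [282.0, 296.0]]
0.55 [[245.0, 366.0], [274.0, 293.0]]
0.6 [[233.0, 361.0], [266.0, 290.0]]
0.65 [[222.0, 356.0], [258.0, 286.0]]
0.7 [[210.0, 349.0], [251.0, 282.0]]
t 12.4 pos [0.543  0.0699 0.1978] yangle 1.7131 tilt [ 0.004  0.001 -1.   ] F [ 0.47 -0.06 -0.75] Ftool [-0.45 -0.12  0.75] grip 0.001 0.0
```

The roller is back at its start (376,328), and the pointer head at about (215,350) gives t ≈ 0.68, so the reading is hole 2. Before approaching the plug I check the clearance to the monitor.

```bash
python3 - <<'E'
from h import *
for n in("top","scene"):
    c=camera_info(n);d=np.load(n+"_d.npy");v,u=np.nonzero(d>0.1);z=d[v,u]
    q=np.c_[(u-c["cx"])/c["fx"]*z,-(v-c["cy"])/c["fy"]*z,-z];A=c["camera_from_world"]
    P=(q-A[:3,3])@A[:3,:3]
    m=(P[:,2]>.065)&(P[:,2]<.6)&(P[:,0]>.3);r=np.hypot(P[:,0]-.5076,P[:,1]-.4316)
    for lo,hi in((.065,.12),(.12,.2),(.2,.3),(.3,.6)):
        k=m&(P[:,2]>lo)&(P[:,2]<hi)&(P[:,1]>.2)
        if k.any():i=np.argmin(np.where(k,r,9));print(n,lo,hi,r[i].round(3),P[i].round(3))
    if n=="top":
        m=(P[:,2]>.05)&(P[:,2]<.065)&(r<.04);print("plug top pts",m.sum(),P[m].mean(0).round(4),(P[m].min(0)+P[m].max(0))/2)
E
```

```text
top 0.065 0.12 0.225 [0.706 0.536 0.1  ]
top 0.12 0.2 0.225 [0.701 0.547 0.16 ]
top 0.2 0.3 0.225 [0.702 0.545 0.299]
top 0.3 0.6 0.225 [0.7   0.547 0.399]
plug top pts 203 [0.5077 0.4345 0.0572] [0.50744373 0.43557828 0.05756576]
scene 0.065 0.12 0.22 [0.7   0.538 0.092]
scene 0.12 0.2 0.218 [0.696 0.541 0.15 ]
scene 0.2 0.3 0.22 [0.698 0.543 0.201]
scene 0.3 0.6 0.221 [0.69  0.556 0.42 ]
```

Request:
{"name": "step_arm", "arguments": {
  "targets": [
    {"travel":[-0.044,0.97,0],"yaw":0},
    {"travel":[-0.044,0.97,0],"yaw":0},
    {"travel":[-0.044,0.97,0],"yaw":0},
    {"travel":[-0.044,0.97,0],"yaw":0},
    {"travel":[-0.044,0.97,0],"yaw":0},
    {"travel":[-0.044,0.97,0],"yaw":0},
    {"travel":[-0.044,0.97,0],"yaw":0},
    {"travel":[-0.044,0.97,0],"yaw":0},
    {"travel":[-0.044,0.97,0],"yaw":0},
    {"travel":[-0.044,0.97,0],"yaw":0},
    {"travel":[-0.044,0.97,0],"yaw":0},
    {"travel":[-0.044,0.97,0],"yaw":0}
  ],
  "fingers": 0.75
}}

```text
t: 13.6
ee_pos: [0.5126, 0.3605, 0.1948]
ee_rot: [-0.001, -0.071, 0.997, -0.001]
ft_force: [-0.2, 0.2, -1.4]
grip_width: 0.753
gripper_force: 0.0
```

Request:
{"name": "step_arm", "arguments": {
  "targets": [
    {"travel":[-0.044,0.97,0.3],"yaw":0},
    {"travel":[-0.044,0.97,0.3],"yaw":0},
    {"travel":[-0.044,0.97,0.3],"yaw":0.967},
    {"travel":[0,0,0.3],"yaw":0.967},
    {"travel":[0,0,0.3],"yaw":0.967},
    {"travel":[0,0,0],"yaw":0},
    {"travel":[0,0,0],"yaw":0}
  ]
}}

```text
t: 14.3
ee_pos: [0.5058, 0.4321, 0.1578]
ee_rot: [-0.001, 0.054, 0.999, -0.001]
ft_force: [0.1, -0.5, 0.4]
grip_width: 0.747
gripper_force: 0.0
```

```bash
python3 - <<'E'
from h import *
import pickle
s,R=show();print(s["qpos"].round(2))
p,d=read_camera("wrist");pickle.dump((s,p,d),open("w3.pkl","wb"));c=camera_info("wrist")
q=wproj(c,s,[.5076,.433,.058])[0];print(q)
x,y=int(q[0]),int(q[1]);x0,y0=x-70,y-70;np.save("o3.npy",[x0,y0])
cv2.imwrite("pics/w3.png",cv2.resize(p[y0:y0+140,x0:x0+140],(560,560),interpolation=cv2.INTER_CUBIC));print(x0,y0)
E
```

```text
t 14.3 pos [0.5058 0.4321 0.1578] yangle 1.4624 tilt [-0.001 -0.001 -1.   ] F [ 0.14 -0.52  0.39] Ftool [-0.19 -0.51 -0.39] grip 0.747 0.0
[-0.78  0.73  0.06  1.54 -0.05  0.87  0.75]
[317.45913345 241.50089371]
247 171
```

View pics/w3.png

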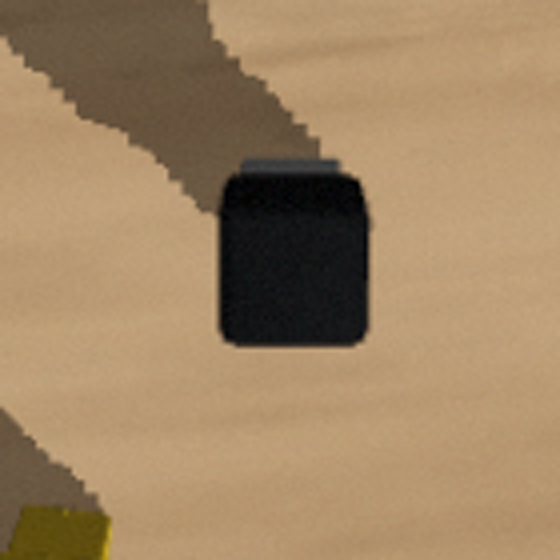

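In the crop, the plug's grip top spans (220..368, 213..346), square to the fingers, with its centre 2 mm along +y from my estimate. I correct for that, go down and grip.

Request:
{"name": "step_arm", "arguments": {
  "targets": [
    {"travel":[-0.06,0.13,0],"yaw":0},
    {"travel":[0,0,0.8],"yaw":0},
    {"travel":[0,0,0.8],"yaw":0},
    {"travel":[0,0,0.8],"yaw":0},
    {"travel":[0,0,0.8],"yaw":0},
    {"travel":[0,0,0.8],"yaw":0},
    {"travel":[0,0,0.7],"yaw":0},
    {"travel":[0,0,0.5],"yaw":0},
    {"travel":[0,0,0],"yaw":0},
    {"travel":[0,0,0],"yaw":0}
  ]
}}

```text
t: 15.35
ee_pos: [0.5081, 0.436, 0.0291]
ee_rot: [0.0, 0.055, 0.998, 0.0]
ft_force: [-0.5, -0.2, 0.1]
grip_width: 0.751
gripper_force: 0.0
```

Request:
{"name": "step_arm", "arguments": {
  "targets": [
    {"travel":[0,0,0],"yaw":0},
    {"travel":[0,0,0],"yaw":0},
    {"travel":[0,0,0],"yaw":0},
    {"travel":[0,0,0],"yaw":0},
    {"travel":[0,0,0],"yaw":0},
    {"travel":[0,0,0],"yaw":0},
    {"travel":[0,0,0],"yaw":0},
    {"travel":[0,0,0],"yaw":0}
  ],
  "fingers": 0,
  "newtons": 40
}}

```text
t: 16.15
ee_pos: [0.5083, 0.4361, 0.0298]
ee_rot: [0.0, 0.055, 0.998, 0.0]
ft_force: [-0.8, -0.6, 4.9]
grip_width: 0.296
gripper_force: 40.5
```

```bash
python3 -c "from h import *;show()"
```

```text
t 16.15 pos [0.5083 0.4361 0.0298] yangle 1.461 tilt [ 0.001  0.001 -1.   ] F [-0.83 -0.55  4.9 ] Ftool [ 0.77 -0.63 -4.91] grip 0.296 40.5
```

Gripped (opening 25 mm). Now I lift and carry the plug to hole 2.

Request:
{"name": "step_arm", "arguments": {
  "targets": [
    {"travel":[0,0,-0.5],"yaw":0},
    {"travel":[0,0,-0.9],"yaw":0},
    {"travel":[0,0,-0.9],"yaw":0},
    {"travel":[0,0,-0.9],"yaw":0},
    {"travel":[-0.109,-0.7,0],"yaw":0},
    {"travel":[-0.109,-0.95,0],"yaw":0},
    {"travel":[-0.109,-0.95,0],"yaw":0},
    {"travel":[-0.109,-0.95,0],"yaw":0},
    {"travel":[-0.109,-0.95,0],"yaw":0},
    {"travel":[-0.109,-0.95,0],"yaw":0},
    {"travel":[-0.109,-0.95,0],"yaw":0},
    {"travel":[-0.109,-0.95,0],"yaw":0}
  ]
}}

```text
t: 17.35
ee_pos: [0.5093, 0.2498, 0.1093]
ee_rot: [0.0, 0.055, 0.998, 0.0]
ft_force: [0.8, -0.3, -1.0]
grip_width: 0.297
gripper_force: 39.7
```

Request:
{"name": "step_arm", "arguments": {
  "targets": [
    {"travel":[-0.109,-0.95,0],"yaw":0},
    {"travel":[-0.109,-0.95,0],"yaw":0.94},
    {"travel":[0,0,0],"yaw":0.94},
    {"travel":[0,0,0],"yaw":0.94},
    {"travel":[0,0,0],"yaw":0.94},
    {"travel":[0,0,0],"yaw":0.94},
    {"travel":[0,0,0],"yaw":0},
    {"travel":[0,0,0],"yaw":0},
    {"travel":[0,0,0],"yaw":0}
  ]
}}

```text
t: 18.25
ee_pos: [0.5095, 0.2029, 0.1089]
ee_rot: [-0.0, 0.257, 0.966, 0.0]
ft_force: [-0.2, -0.4, -1.4]
grip_width: 0.3
gripper_force: 39.7
```

```bash
python3 - <<'E'
from h import *
import pickle
s,R=show()
p,d=read_camera("wrist");pickle.dump((s,p,d),open("w4.pkl","wb"));c=camera_info("wrist")
pose=np.load("pose.npy")
q=wproj(c,s,T(pose,[pt(.14,.15+.26*i,.03) for i in range(4)]+[pt(.116,.68,.018)]));print(q.round(1))
g=s["ee_pos"]+R@[[0],[0],[-.028]] if 0 else None
for e in(-.0300,-.0300+.058):
    print("plug z",e,wproj(c,s,s["ee_pos"]+R@np.array([0,0,-e])).round(1) if 0 else wproj(c,s,s["ee_pos"]+np.array([0,0,e])).round(1))
y0,x0=130,215
cv2.imwrite("pics/w4.png",cv2.resize(p[y0:y0+190,x0:x0+200],(800,760))[:600]);print(x0,y0)
E
```

```text
t 18.25 pos [0.5095 0.2029 0.1089] yangle 1.0513 tilt [ 0.  0. -1.] F [-0.16 -0.36 -1.35] Ftool [-0.04 -0.4   1.35] grip 0.3 39.7
[[207.6 275.7]
 [256.6 256.3]
 [313.7 249.3]
 [370.8 256.4]
 [315.4 277.9]]
plug z -0.03 [[316.1 277.2]]
plug z 0.028000000000000004 [[316.7 338.2]]
215 130
```

View pics/w4.png

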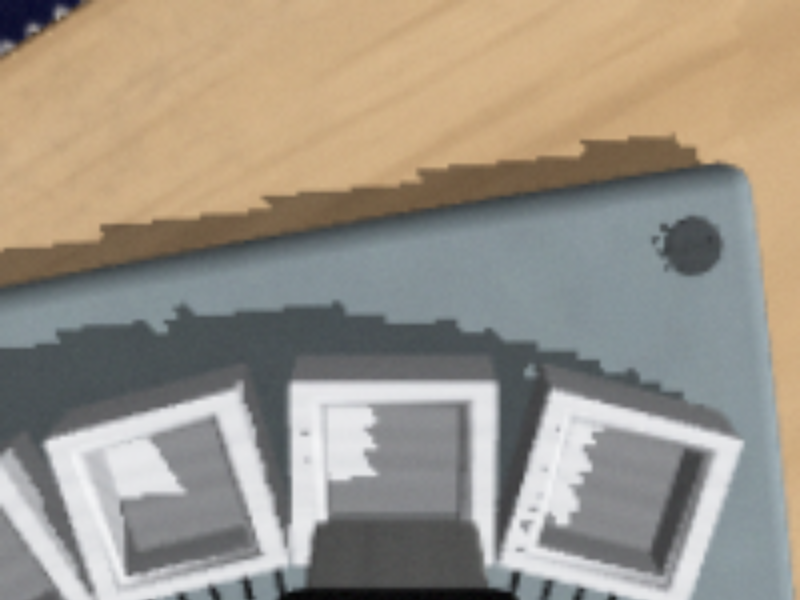

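```bash
cat >>h.py <<'E'
def winv(ci,u,v,zt):  # tool coords at tool z = zt
    A=ci["tool_from_camera"];a=(u-ci["cx"])/ci["fx"];b=(v-ci["cy"])/ci["fy"];th=np.hypot(a,b)
    r=A[:3,:3]@np.array([np.sin(th)*a/th,-np.sin(th)*b/th,-np.cos(th)]);o=A[:3,3];return o+r*(zt-o[2])/r[2]
E
python3 - <<'E'
from h import *
import pickle
s,p,d=pickle.load(open("w4.pkl","rb"));c=camera_info("wrist")
px=lambda x,y:(215+(x+.5)/4-.5,130+(y+.5)/4-.5)
zh=s["ee_pos"][2]-.03
for n,q in dict(blkL=(290,381),blkR=(497,381),rimL=(321,403),rimR=(470,403),blkL2=(292,540),blkR2=(497,540)).items():print(n,(1e3*winv(c,*px(*q),zh)).round(2))
for n,q in dict(footL=(316,520),footR=(474,520)).items():print(n,(1e3*winv(c,*px(*q),.030)).round(2))
R=Ro.from_quat(s["ee_rot"],scalar_first=True).as_matrix()
f=lambda t:((wproj(c,s,s["ee_pos"]+R@np.array(t))[0]-[214.5,129.5])*4-.5).round(0)
for n,t in dict(foot=(.00925,.00925,.030),foottop=(.00925,.00925,.027),sh=(.01,.01,.027),shtop=(.01,.01,0),grip=(.013,.013,0)).items():print(n,f(t),f((t[0],-t[1],t[2])))
y0,x0=250,280
cv2.imwrite("pics/w4b.png",cv2.resize(cv2.convertScaleAbs(p[y0:y0+45,x0:x0+70],alpha=2),(700,450),interpolation=cv2.INTER_CUBIC))
E
```

```text
blkL [ 14.61 -17.58  78.9 ]
blkR [14.62 14.05 78.9 ]
rimL [ 11.13 -12.88  78.9 ]
rimR [11.14  9.96 78.9 ]
blkL2 [-11.21 -17.8   78.9 ]
blkR2 [-11.19  14.54  78.9 ]
footL [  9.22 -11.01  30.  ]
footR [ 9.24  8.29 30.  ]
foot [482. 520.] [330. 520.]
foottop [483. 528.] [329. 528.]
sh [490. 522.] [323. 522.]
shtop [504. 609.] [310. 609.]
grip [534. 582.] [280. 582.]
```

View pics/w4b.png

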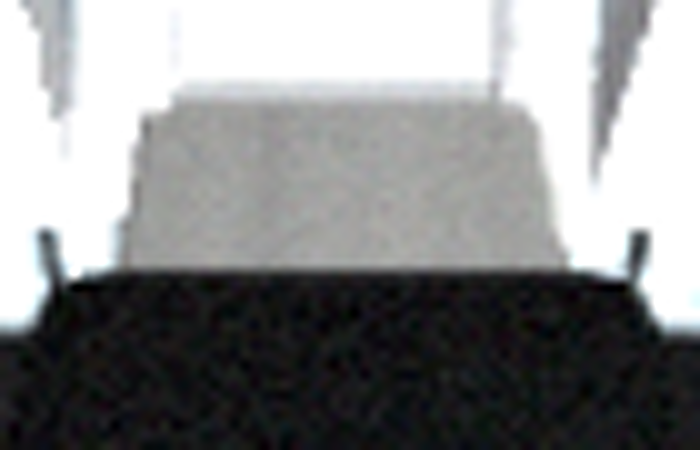

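Block 2 is square to the tool (edges level at y=381) and the plug shank is almost centred over it, with about 0.5 mm left to correct along −y. I descend to just above the mouth and settle.

Request:
{"name": "step_arm", "arguments": {
  "targets": [
    {"travel":[0,-0.02,0.5],"yaw":0},
    {"travel":[0,0,0.5],"yaw":0},
    {"travel":[0,0,0.4],"yaw":0},
    {"travel":[0,0,0.3],"yaw":0},
    {"travel":[0,0,0],"yaw":0},
    {"travel":[0,0,0],"yaw":0},
    {"travel":[0,0,0],"yaw":0},
    {"travel":[0,0,0],"yaw":0}
  ]
}}

```text
t: 19.1
ee_pos: [0.5097, 0.2027, 0.0668]
ee_rot: [0.0, 0.257, 0.966, 0.0]
ft_force: [-1.2, 0.0, -0.8]
grip_width: 0.295
gripper_force: 39.7
```

```bash
python3 - <<'E'
from h import *
import pickle
s,R=show()
p,d=read_camera("wrist");show();pickle.dump((s,p,d),open("w5.pkl","wb"))
y0,x0=235,270
cv2.imwrite("pics/w5.png",cv2.resize(cv2.convertScaleAbs(p[y0:y0+60,x0:x0+90],alpha=1.3),(720,480),interpolation=cv2.INTER_CUBIC))
E
```

```text
t 19.1 pos [0.5097 0.2027 0.0668] yangle 1.051 tilt [ 0.001  0.    -1.   ] F [-1.23  0.   -0.83] Ftool [ 1.07 -0.61  0.82] grip 0.295 39.7
t 19.15 pos [0.5096 0.2026 0.0668] yangle 1.051 tilt [ 0.001  0.    -1.   ] F [-0.61  0.82 -1.57] Ftool [0.94 0.41 1.57] grip 0.298 39.7
```

View pics/w5.png

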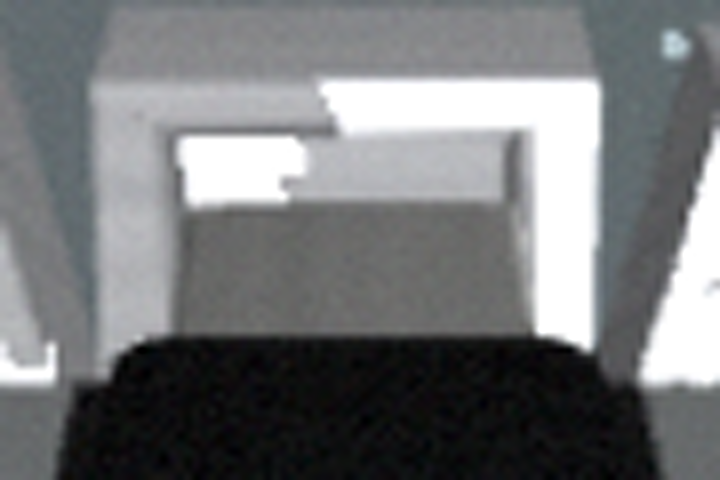

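```bash
python3 - <<'E'
from h import *
c=camera_info("wrist");px=lambda x,y:(270+(x+.5)/8-.5,235+(y+.5)/8-.5)
for q,z in(((165,130),.0368),((535,130),.0368),((92,80),.0368),((602,80),.0368),((188,205),.03),((503,205),.03),((184,250),.02),((522,250),.02)):print(q,(1e3*winv(c,*px(*q),z)).round(2))
E
```

```text
(165, 130) [ 11.55 -13.08  36.8 ]
(535, 130) [11.56 10.24 36.8 ]
(92, 80) [ 14.84 -17.62  36.8 ]
(602, 80) [14.86 14.4  36.8 ]
(188, 205) [  8.93 -11.29  30.  ]
(503, 205) [ 8.95  7.95 30.  ]
(184, 250) [  9.68 -10.96  20.  ]
(522, 250) [ 9.69  8.59 20.  ]
```

The relative offset is about +0.4 mm in tool x and about 0 in y. Now I insert gently.

Request:
{"name": "step_arm", "arguments": {
  "targets": [
    {"travel":[0.016,0,0.1],"yaw":0},
    {"travel":[0,0,0.1],"yaw":0},
    {"travel":[0,0,0.1],"yaw":0},
    {"travel":[0,0,0.1],"yaw":0},
    {"travel":[0,0,0.06],"yaw":0},
    {"travel":[0,0,0],"yaw":0},
    {"travel":[0,0,0],"yaw":0}
  ]
}}

```text
t: 19.85
ee_pos: [0.5094, 0.2025, 0.0547]
ee_rot: [0.0, 0.257, 0.966, 0.0]
ft_force: [0.4, -0.2, -2.1]
grip_width: 0.294
gripper_force: 39.8
```

Request:
{"name": "step_arm", "arguments": {
  "targets": [
    {"travel":[0,0,0.1],"yaw":0},
    {"travel":[0,0,0.1],"yaw":0},
    {"travel":[0,0,0],"yaw":0}
  ]
}}

```text
t: 20.15
ee_pos: [0.5094, 0.2025, 0.0495]
ee_rot: [0.0, 0.257, 0.966, 0.0]
ft_force: [2.1, -1.2, -2.0]
grip_width: 0.294
gripper_force: 39.7
```

```bash
python3 -c "from h import *;show()"
```

```text
t 20.15 pos [0.5094 0.2025 0.0495] yangle 1.0507 tilt [ 0.001 -0.    -1.   ] F [ 2.08 -1.18 -2.03] Ftool [-2.39  0.01  2.03] grip 0.294 39.7
```

Request:
{"name": "step_arm", "arguments": {
  "targets": [
    {"travel":[-0.01,0,0.08],"yaw":0},
    {"travel":[0,0,0.08],"yaw":0},
    {"travel":[0,0,0.03],"yaw":0},
    {"travel":[0,0,0],"yaw":0},
    {"travel":[0,0,0],"yaw":0}
  ]
}}

```text
t: 20.65
ee_pos: [0.5095, 0.2025, 0.0457]
ee_rot: [0.0, 0.257, 0.966, 0.0]
ft_force: [1.1, -2.4, 6.9]
grip_width: 0.299
gripper_force: 40.9
```

```bash
python3 -c "from h import *;show()"
```

```text
t 20.65 pos [0.5095 0.2025 0.0457] yangle 1.0506 tilt [ 0.001  0.    -1.   ] F [ 1.09 -2.44  6.93] Ftool [-2.16 -1.58 -6.93] grip 0.299 40.9
```

It bottomed at TCP z 0.0457, as expected for fully home. I release and rise.

Request:
{"name": "step_arm", "arguments": {
  "targets": [
    {"travel":[0,0,0],"yaw":0},
    {"travel":[0,0,0],"yaw":0},
    {"travel":[0,0,0],"yaw":0},
    {"travel":[0,0,0],"yaw":0},
    {"travel":[0,0,0],"yaw":0}
  ],
  "fingers": 0.65
}}

```text
t: 21.15
ee_pos: [0.5089, 0.2027, 0.0449]
ee_rot: [-0.0, 0.257, 0.966, -0.0]
ft_force: [-0.3, 0.2, 0.2]
grip_width: 0.65
gripper_force: 0.0
```

Request:
{"name": "step_arm", "arguments": {
  "targets": [
    {"travel":[0,0,-0.3],"yaw":0},
    {"travel":[0,0,-0.6],"yaw":0},
    {"travel":[0,0,-0.9],"yaw":0},
    {"travel":[0,0,-0.9],"yaw":0},
    {"travel":[0,0,-0.9],"yaw":0},
    {"travel":[0,0,-0.9],"yaw":0},
    {"travel":[0,0,-0.9],"yaw":0},
    {"travel":[0,0,0],"yaw":0},
    {"travel":[0,0,0],"yaw":0}
  ]
}}

```text
t: 22.05
ee_pos: [0.5092, 0.2027, 0.1806]
ee_rot: [0.0, 0.257, 0.966, 0.0]
ft_force: [-0.9, 0.6, -1.2]
grip_width: 0.648
gripper_force: 0.0
```

```bash
python3 - <<'E'
from h import *
show()
p,d=read_camera("wrist");q,_=read_camera("scene")
o=np.hstack([cv2.resize(p[160:340,190:440],(400,288)),cv2.resize(q[200:360,210:410],(360,288))]);cv2.imwrite("pics/w6.png",o)
E
```

```text
t 22.05 pos [0.5092 0.2027 0.1806] yangle 1.051 tilt [ 0.001  0.001 -1.   ] F [-0.95  0.55 -1.23] Ftool [1.1  0.01 1.23] grip 0.648 0.0
```

View pics/w6.png

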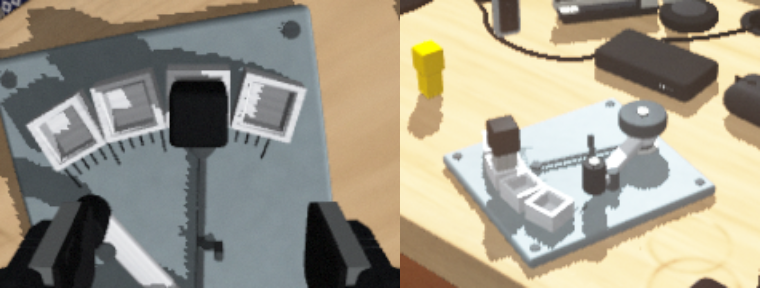

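The plug stands home in hole 2 at (198,115), the pointer runs straight at it, and the arm is back at its stop. I hand in.

```bash
python3 -c "from bench import env;print(env.hand_in())"
```

```text
the job is handed in; nothing more can be done
None
```

The job is handed in, with no verdict shown: I pushed the tensioner to about 10 N for over a second, let it back to its stop, and put the plug fully home in hole 2, where the pointer reads t ≈ 0.68.

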